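# Put the brass stamps away in their rests

## Robot

A 6-joint arm with a two-finger parallel gripper is mounted at the origin on the work surface. World frame = base frame: x ahead of the robot, y to its left, z up, the work surface at z = 0. Lengths are in m, angles in degrees, forces in N, time in s.
With the tool pointing down it reaches from about 0.375 to 0.9 m from the base axis. Payload 3.1 kg.
Tool frame: the origin (TCP) lies on the centre line of the jaws, within the pads' length; the fingertips stand 25 mm ahead of it and the grasp point (between the pads) lies 6 mm ahead of it; z points along the fingers, y is the line along which they close (so a half turn about z gives the same grasp; the last joint's range is limited). The gripper opens to 87 mm and grips with 3 to 60 N. Pads are 19 mm wide; open, the fingers measure 117 mm over their backs; the gripper's body (75 mm by 190 mm) begins 51 mm behind the grasp point.
Start: joints at [-85.571, 30.224, 82.088, -0, 67.689, -10.227], TCP at [0.158, -0.605, 0.248] pointing down, gripper open.
Joint ranges: [-176.69, 176.69], [-43.24, 126.21], [12.49, 139.97], [-82, 262], [0, 151.66], [-163.58, 163.58]. Speed limits (degrees/s): [159.86, 159.86, 180, 180, 180, 180].

## Interface

Orientations are given as a 3x3 rotation matrix whose columns are the frame's x, y, z axes.
In Python, from rig import bot, cams, models gives the robot as it stands. The module is installed in compiled form; this text tells all that it offers.
- The arm moves only by the shell command python3 -m handwheel 'ROWS' [OPENING]. ROWS is JSON, a list of rows, each a list of 6 numbers: the shift along the world's x, y, z each as a share of 1 m, from -1 to 1, then the turn, a rotation vector about the world's x, y, z each as a share of 2 rad, from -1 to 1. In form: [[dx, dy, dz, wx, wy, wz], ...]. A call has exactly 8 rows; each row is the pose to reach, as a shift and turn from the pose commanded when the call began; what a row does not reach only later rows make up. A row lasts 1/12 s, in which the tool goes at most 41.7 mm and 7.16 degrees, less where a joint would pass 70% of its speed; a pose out of reach is approached as far as the arm can. A call with a number of a shift or a turn outside -1 to 1 is refused whole. A call with a gripper value outside its range is refused whole. OPENING is the opening, from -1 (shut) to 1 (fully open), so that 0 is half open, set as the call begins (- or left out, the last holds). The fingers move at their own pace and stop on an object; the grip force is fixed at half the most. Time passes only in rows, so rows that repeat a pose let the fingers close, or fill a call up. It gives the time, the measured TCP pose, the force, the opening and the grip force at its end, in the units of the state.
- bot.read_state(): the state, without advancing time (a new reading comes with each control period).
- cams.capture(name): name is "scene" or "top" or "wrist"; returns (picture, depth): 384x512x3 uint8, blue, green, red; 384x512 float32, m along the optical axis (not along the pixel's ray), 0 where there is no reading.
- cams.calibration(name): a dict with "mtx" (3x3 intrinsics, pixels), "R" (3x3) and "t" (3): a world point X has camera coordinates R X + t; the wrist camera has in their place "tool_from_camera" (4x4, takes a point from camera to tool coordinates, whose origin is the TCP and whose axes are the flange's). Camera axes: x right, y down, z forward; pixel columns grow to the right and rows downward; lengths in m; the calibration is good to about 2 mm. A picture is of the moment at which its call begins: read the wrist's pose just before it. calibration takes no time and is no camera call.
- bot.hand_in(): hands the job in; it is judged then, once.
Trained networks look in the newest picture that a camera, given by its name, has taken for a name from the list of things; names that differ only in an ending like _2 or _b are one class to them, and where a whole thing is asked for, a point or a joint stands for the part that bears it (a point fixed in the world has none). Each returns a list of dicts, best first, with "conf" (0 to 1); they miss things now and then, are a little off and sometimes report something else, mostly with a low value. They report only what shows in the picture. A call takes as long as a camera call.
- models.spot_in(query, camera): "position" ([column, row] in pixels, amid what is visible of it).
- models.tip_of(query, camera): "position" ([column, row] in pixels: a listed point, or the origin of a listed thing).
The state is a dict: "time_s": time; "joint_positions": joint angles; "qvel": joint speeds; "tau": joint torques, N m; "position": TCP position; "tcp_rot": TCP orientation; "force": force on the tool from outside, world axes, zero at the start; "moment": the same for the moment, N m; "opening": opening from 0.0 (shut) to 1.0 (fully open); "grasp_force": force on a finger pad.
Only numpy, scipy, OpenCV 4.12 (cv2) and the standard library are available. Lean on these libraries where they do the work, as an engineer would, in place of code of your own. Each camera call takes 0.05 s, during which the arm holds its last target. There are 200 camera calls.

## Task

Clear the cutting mat of the three brass-footed stamps with wooden handles: stand each upright in the wooden rest whose round recess fits its foot, the large one first, then the medium, then the small one. Set each down gently, without dropping it, flat on the floor of its recess, and leave the steel stamps and the jar where they stand.

Things in the scene. Friction and masses are not known exactly. Their poses are not given: they have to be found in the camera images.
- brass_large: the large brass stamp, loose, standing upright: a round brass-yellow foot 66 mm across and 14 mm high, with a straight round honey-wood handle 24 mm across on its centre, from 14 to 72 mm above the underside, with a red band near the top. Origin: centre of its underside; z up along the handle. About 0.42 kg.
- brass_medium: the medium brass stamp, loose, standing upright: a round brass-yellow foot 48 mm across and 14 mm high, with a straight round honey-wood handle 24 mm across on its centre, from 14 to 72 mm above the underside, with a red band near the top. Origin: centre of its underside; z up along the handle. About 0.24 kg.
- brass_small: the small brass stamp, loose, standing upright: a round brass-yellow foot 30 mm across and 14 mm high, with a straight round honey-wood handle 24 mm across on its centre, from 14 to 72 mm above the underside, with a red band near the top. Origin: centre of its underside; z up along the handle. About 0.12 kg.
- rest_large: the large stamp rest, fixed to the table: a round turned brown-wood dish 102 mm across and 18 mm high, with a round flat-bottomed recess 82 mm across and 10 mm deep, its floor lined in blue, 8 mm above the table. It takes the large brass stamp with 8 mm to spare all round. Origin: centre of its underside; z up.
- rest_medium: the medium stamp rest, fixed to the table: a round turned brown-wood dish 84 mm across and 18 mm high, with a round flat-bottomed recess 64 mm across and 10 mm deep, its floor lined in blue, 8 mm above the table. It takes the medium brass stamp with 8 mm to spare all round. Origin: centre of its underside; z up.
- rest_small: the small stamp rest, fixed to the table: a round turned brown-wood dish 66 mm across and 18 mm high, with a round flat-bottomed recess 46 mm across and 10 mm deep, its floor lined in blue, 8 mm above the table. It takes the small brass stamp with 8 mm to spare all round. Origin: centre of its underside; z up.
- steel_medium: a bystander: medium steel stamp, same shape as the medium brass stamp (foot 48 mm across, 14 mm high; handle 24 mm across, up to 72 mm) but with a silver-grey foot, a black handle and a grey band. Loose, upright, to be left alone. Origin: centre of its underside; z up.
- steel_small: a bystander: small steel stamp, same shape as the small brass stamp (foot 30 mm across, 14 mm high; handle 24 mm across, up to 72 mm) but with a silver-grey foot, a black handle and a grey band. Loose, upright, to be left alone. Origin: centre of its underside; z up.
- jar: a bystander: glue jar with a white screw cap, its black body mostly covered by a white paper label (a black stripe shows between), 56 mm across and 65 mm high, loose, upright, to be left alone. Origin: centre of its underside; z up.

How it is judged (in metres and radians):
On the way, in this order (a step that is already met when the one before it is completed fails the run):
1. the large brass stamp stands in the large rest, released and at rest (horizontal distance between brass_large and rest_large below 0.012 m and z of brass_large in the frame of rest_large between 0.005 and 0.0115 m and angle between brass_large's own z axis and vertical below 0.1 rad and contact force between brass_large and the fingers below 0.1 N and linear speed of brass_large below 0.03 m/s and angular speed of brass_large below 0.3 rad/s), for 0.2 s.
2. the medium brass stamp stands in the medium rest, released and at rest (horizontal distance between brass_medium and rest_medium below 0.012 m and z of brass_medium in the frame of rest_medium between 0.005 and 0.0115 m and angle between brass_medium's own z axis and vertical below 0.1 rad and contact force between brass_medium and the fingers below 0.1 N and linear speed of brass_medium below 0.03 m/s and angular speed of brass_medium below 0.3 rad/s), for 0.2 s.
3. the small brass stamp stands in the small rest, released and at rest (horizontal distance between brass_small and rest_small below 0.012 m and z of brass_small in the frame of rest_small between 0.005 and 0.0115 m and angle between brass_small's own z axis and vertical below 0.1 rad and contact force between brass_small and the fingers below 0.1 N and linear speed of brass_small below 0.03 m/s and angular speed of brass_small below 0.3 rad/s), for 0.2 s.
At the end, for the whole second after the job is handed in: Each brass stamp stands upright (within 0.1 rad) on the floor of the recess of the rest of its own size (underside 5 to 11.5 mm above the rest's underside, within 12 mm of its centre), released and at rest; the steel stamps and the jar still stand upright (within 0.1 rad) (all of step 1 and all of step 2 and all of step 3 and angle between each of steel_medium, steel_small, jar's own z axis and vertical below 0.1 rad); the robot touches nothing.
It fails at once if the medium steel stamp is shifted by more than 15 mm or tipped (distance of steel_medium from where it was at the start of the episode above 0.015 m or angle between steel_medium's own z axis and vertical above 0.3 rad).
It fails at once if the small steel stamp is shifted by more than 15 mm or tipped (distance of steel_small from where it was at the start of the episode above 0.015 m or angle between steel_small's own z axis and vertical above 0.3 rad).
It fails at once if the jar is shifted by more than 15 mm or tipped (distance of jar from where it was at the start of the episode above 0.015 m or angle between jar's own z axis and vertical above 0.3 rad).
It fails at once if a brass stamp is dropped (in free fall faster than 0.5 m/s, more than 30 mm above the table) ((height (world z) of brass_large above 0.03 m and contact force between brass_large and the arm below 0.05 N and contact force between brass_large and the fingers below 0.05 N and linear speed of brass_large above 0.5 m/s) or (height (world z) of brass_medium above 0.03 m and contact force between brass_medium and the arm below 0.05 N and contact force between brass_medium and the fingers below 0.05 N and linear speed of brass_medium above 0.5 m/s) or (height (world z) of brass_small above 0.03 m and contact force between brass_small and the arm below 0.05 N and contact force between brass_small and the fingers below 0.05 N and linear speed of brass_small above 0.5 m/s)).
It also fails if it takes over 96 s, if anything falls off the work surface, if the arm or the gripper's body presses on something with over 40 N, if the wrist force passes 120 N, or if a joint passes its speed limit or range.

## Working session

There is one attempt and no reset: what is moved stays moved. The work goes in short steps, Python scripts to look and compute and a shell command to move; the robot and the scene stay as the last step left them, time stands still between calls to the robot, and variables do not carry over. Pictures are saved under pics/ and viewed, at most 14 in all, crops included, and the job is handed in when it is done.

```bash
mkdir -p pics
cat > h.py <<'E'
import numpy as np, cv2
from rig import bot, cams, models
def world(cam,depth,px,st=None,r=2):
    c=cams.calibration(cam);K=c["mtx"];u,v=int(round(px[0])),int(round(px[1]))
    p=depth[max(v-r,0):v+r+1,max(u-r,0):u+r+1];p=p[p>0]
    if len(p)==0:return None
    z=np.median(p);X=np.array([(px[0]-K[0][2])/K[0][0]*z,(px[1]-K[1][2])/K[1][1]*z,z])
    if cam=="wrist":
        T=np.array(c["tool_from_camera"]);X=T[:3,:3]@X+T[:3,3]
        return np.array(st["tcp_rot"])@X+np.array(st["position"])
    return np.array(c["R"]).T@(X-np.array(c["t"]))
E
python3 - <<'E'
from h import *
np.set_printoptions(precision=3,suppress=True)
s=bot.read_state();print(s["tcp_rot"],s["opening"],s["time_s"])
for cam in("top","scene"):
    im,d=cams.capture(cam);cv2.imwrite(f"pics/{cam}0.png",im);np.save(cam+"_d.npy",d)
    for n in["brass_large","brass_medium","brass_small","rest_large","rest_medium","rest_small","steel_medium","steel_small","jar"]:
        for m in models.spot_in(n,cam)[:2]:
            print(cam,n,np.round(m["position"]),round(m["conf"],2),world(cam,d,m["position"]))
E
```

```text
[[ 0.967  0.253 -0.   ]
 [ 0.253 -0.967  0.002]
 [ 0.    -0.002 -1.   ]] 0.9985594326056497 0.0
top brass_large [358. 154.] 0.96 [ 0.626 -0.226  0.041]
top brass_medium [172. 239.] 0.79 [0.454 0.151 0.045]
top brass_small [287. 151.] 0.83 [ 0.628 -0.077  0.058]
top rest_large [110. 242.] 0.67 [0.452 0.283 0.009]
top rest_medium [387. 237.] 0.93 [ 0.458 -0.287  0.008]
top rest_small [244. 242.] 0.64 [0.449 0.009 0.008]
top steel_medium [206. 162.] 0.73 [0.607 0.085 0.05 ]
top steel_small [125. 154.] 0.61 [0.62  0.244 0.065]
top steel_small [172. 241.] 0.56 [0.451 0.152 0.034]
top jar [315. 235.] 0.79 [ 0.458 -0.128  0.065]
top jar [387. 234.] 0.16 [ 0.464 -0.288  0.009]
scene brass_large [148. 220.] 0.89 [ 0.644 -0.228  0.025]
scene brass_large [157. 183.] 0.45 [ 0.471 -0.28   0.008]
scene brass_medium [336. 195.] 0.82 [0.468 0.167 0.031]
scene brass_small [380. 238.] 0.72 [0.638 0.251 0.052]
scene brass_small [217. 226.] 0.58 [ 0.652 -0.072  0.042]
scene rest_large [390. 206.] 0.78 [0.452 0.297 0.007]
scene rest_medium [158. 183.] 0.85 [ 0.471 -0.278  0.009]
scene rest_small [273. 193.] 0.58 [0.457 0.016 0.007]
scene steel_medium [299. 235.] 0.68 [0.631 0.095 0.027]
scene steel_small [378. 240.] 0.94 [0.636 0.25  0.045]
scene jar [212. 182.] 0.75 [ 0.486 -0.13   0.039]
```

View pics/top0.png

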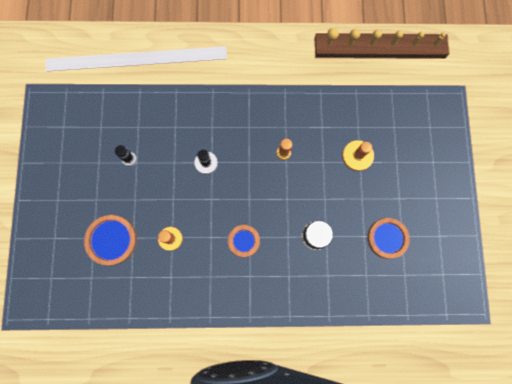

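View pics/scene0.png

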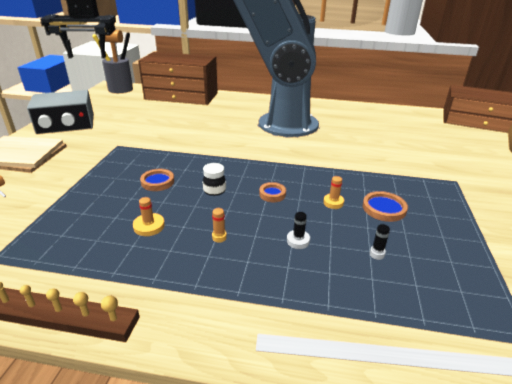

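The networks agree with the pictures. In the top view, the brass stamps are at about (358,155) large, (170,238) medium and (285,150) small. The rests are at (110,240) large, (388,238) medium and (244,241) small. The steel stamps are at (127,156) and (206,160), and the jar is at (318,235).

```bash
cat > seg.py <<'E'
from h import *
np.set_printoptions(precision=4,suppress=True)
out={}
for cam in("top","scene"):
    im=cv2.imread(f"pics/{cam}0.png");d=np.load(cam+"_d.npy");c=cams.calibration(cam)
    K,R,t=[np.array(c[k]) for k in("mtx","R","t")]
    v,u=np.mgrid[:384,:512];P=np.stack([(u-K[0,2])/K[0,0]*d,(v-K[1,2])/K[1,1]*d,d],-1);W=(P-t.ravel())@R
    hsv=cv2.cvtColor(im,cv2.COLOR_BGR2HSV)
    blue=cv2.inRange(hsv,(110,180,120),(130,255,255))>0
    near=lambda p,r:(np.hypot(W[...,0]-p[0],W[...,1]-p[1])<r)&(d>0)
    for n,p in dict(rest_large=(.452,.283),rest_medium=(.458,-.287),rest_small=(.449,.009)).items():
        m=near(p,.07)&blue;ys,xs=np.nonzero(m)
        (cx,cy),(a,b),_=cv2.fitEllipse(cv2.convexHull(np.c_[xs,ys].astype(np.int32)))
        ray=R.T@np.array([(cx-K[0,2])/K[0,0],(cy-K[1,2])/K[1,1],1]);o=-R.T@t.ravel()
        print(cam,n,m.sum(),(o+ray*(.008-o[2])/ray[2])[:2],"z",np.median(W[m][:,2]))
    for n,p in dict(brass_large=(.626,-.226),brass_medium=(.454,.151),brass_small=(.628,-.077),steel_medium=(.607,.085),steel_small=(.62,.244)).items():
        m=near(p,.05)&(W[...,2]>.066)&(W[...,2]<.08);q=W[m]
        f=near(p,.05)&(W[...,2]>.010)&(W[...,2]<.02);g=W[f]
        print(cam,n,"top",len(q),q.mean(0) if len(q) else 0,"foot mid",(g.min(0)+g.max(0))[:2]/2 if len(g) else 0)
E
python3 seg.py
```

```text
top rest_large 1051 [0.4559 0.2829] z 0.008071329942799294
top rest_medium 152 [ 0.4559 -0.2872] z 0.008222996160007469
top rest_small 283 [0.4523 0.0111] z 0.008265036722497593
top brass_large top 104 [ 0.6328 -0.2342  0.0711] foot mid [ 0.6332 -0.2346]
top brass_medium top 123 [0.4576 0.1602 0.071 ] foot mid [0.4584 0.1602]
top brass_small top 105 [ 0.6388 -0.0746  0.071 ] foot mid [ 0.6383 -0.0746]
top steel_medium top 108 [0.617  0.09   0.0711] foot mid [0.6167 0.0898]
top steel_small top 114 [0.6258 0.2514 0.0708] foot mid [0.6259 0.2499]
scene rest_large 326 [0.4494 0.2853] z 0.00772881481343749
scene rest_medium 123 [ 0.4499 -0.29  ] z 0.00724317532833011
scene rest_small 56 [0.4449 0.0119] z 0.007727450365004818
scene brass_large top 69 [ 0.6373 -0.2316  0.07  ] foot mid [ 0.6356 -0.2327]
scene brass_medium top 52 [0.463  0.1628 0.0702] foot mid [0.4627 0.1634]
scene brass_small top 77 [ 0.6439 -0.0718  0.0702] foot mid [ 0.6456 -0.0725]
scene steel_medium top 76 [0.6214 0.0927 0.0702] foot mid [0.6214 0.0927]
scene steel_small top 86 [0.6305 0.2541 0.0702] foot mid [0.6318 0.2547]
```

```bash
python3 -m handwheel '[[0.03,0.023,0,0,0,0],[0.06,0.047,0,0,0,0],[0.09,0.07,0,0,0,0],[0.12,0.094,0,0,0,0],[0.15,0.117,0,0,0,0],[0.18,0.14,0,0,0,0],[0.21,0.164,0,0,0,0],[0.24,0.187,0,0,0,0]]' && python3 -m handwheel '[[0.03,0.023,0,0,0,0],[0.06,0.047,0,0,0,0],[0.09,0.07,0,0,0,0],[0.12,0.094,0,0,0,0],[0.15,0.117,0,0,0,0],[0.18,0.14,0,0,0,0],[0.21,0.164,0,0,0,0],[0.235,0.184,0,0,0,0]]'
python3 - <<'E'
from h import *
im,d=cams.capture("wrist");cv2.imwrite("pics/w1.png",im)
s=bot.read_state();print(s["position"],s["time_s"],s["joint_positions"]);np.savez("w1.npz",d=d)
print(cams.calibration("wrist")["tool_from_camera"])
E
```

```text
time_s: 1.67
position: [0.3994, -0.4162, 0.2477]
tcp_rot: [[0.967, 0.253, 0.0], [0.253, -0.967, -0.0], [0.0, 0.0, -1.0]]
force: [1.1, -0.4, -0.1]
opening: 0.997
grasp_force: 0.0
time_s: 2.33
position: [0.6351, -0.2315, 0.2476]
tcp_rot: [[0.967, 0.254, 0.001], [0.254, -0.967, 0.0], [0.001, 0.0, -1.0]]
force: [-0.2, -0.2, -0.6]
opening: 1.0
grasp_force: 0.0
[ 0.63948264 -0.22749674  0.24762464] 2.3833 [-29.12323079  34.39442117  73.90531261   0.32192687  71.46795492
  45.84530961]
[[ 1.01623716e-03 -9.57254831e-01 -2.89244110e-01  8.02096073e-02]
 [ 9.99999482e-01  9.90602196e-04  2.35019124e-04 -2.46155910e-04]
 [ 6.15526588e-05 -2.89244199e-01  9.57255342e-01 -1.37708599e-01]
 [ 0.00000000e+00  0.00000000e+00  0.00000000e+00  1.00000000e+00]]
```

View pics/w1.png

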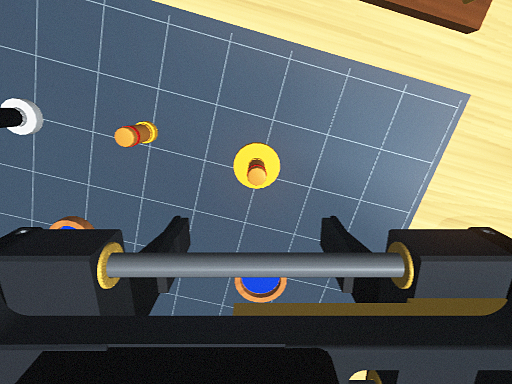

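The wrist view shows brass_large at (257,168), brass_small at (135,134), and rest_medium under the bar at (261,288). I'll let the arm settle and measure.

```bash
cat > wr.py <<'E'
from h import *
import sys
np.set_printoptions(precision=4,suppress=True)
# usage: wr.py handle x y | rest x y
def cloud():
    s=bot.read_state();im,d=cams.capture("wrist");c=cams.calibration("wrist")
    K=np.array(c["mtx"]);T=np.array(c["tool_from_camera"]);v,u=np.mgrid[:384,:512]
    P=np.stack([(u-K[0,2])/K[0,0]*d,(v-K[1,2])/K[1,1]*d,d],-1)
    W=(P@T[:3,:3].T+T[:3,3])@np.array(s["tcp_rot"]).T+np.array(s["position"])
    return s,im,d,W
if __name__=="__main__":
    s,im,d,W=cloud();print("tcp",np.array(s["position"]),"t",s["time_s"],"open",round(s["opening"],3))
    hsv=cv2.cvtColor(im,cv2.COLOR_BGR2HSV)
    kind=sys.argv[1];p=np.array(list(map(float,sys.argv[2:4])))
    near=(np.hypot(W[...,0]-p[0],W[...,1]-p[1])<.055)&(d>0)
    if kind=="handle":
        m=near&(W[...,2]>.066)&(W[...,2]<.078);f=near&(W[...,2]>.011)&(W[...,2]<.018)
    else:
        m=near&(cv2.inRange(hsv,(108,150,60),(132,255,255))>0)&(W[...,2]<.014);f=near&(W[...,2]>.015)&(W[...,2]<.022)
    for k,q in(("A",W[m]),("B",W[f])):
        if len(q)<5:print(k,len(q));continue
        (cx,cy),r=cv2.minEnclosingCircle(q[:,:2].astype(np.float32))
        print(k,len(q),"mean",q.mean(0),"circle",round(cx,4),round(cy,4),"r",round(r,4))
    if len(sys.argv)>4:cv2.imwrite(sys.argv[4],im)
E
python3 -m handwheel '[[0,0,0,0,0,0],[0,0,0,0,0,0],[0,0,0,0,0,0],[0,0,0,0,0,0],[0,0,0,0,0,0],[0,0,0,0,0,0],[0,0,0,0,0,0],[0,0,0,0,0,0]]' && python3 wr.py handle .633 -.234; python3 wr.py rest .456 -.287;python3 wr.py handle .638 -.075
```

```text
time_s: 3.05
position: [0.6329, -0.2341, 0.2477]
tcp_rot: [[0.968, 0.252, 0.0], [0.252, -0.968, -0.0], [0.0, 0.0, -1.0]]
force: [0.5, -0.7, -0.1]
opening: 0.999
grasp_force: 0.0
tcp [ 0.6329 -0.2341  0.2477] t 3.05 open 0.999
A 293 mean [ 0.6347 -0.2329  0.0718] circle 0.6339 -0.2331 r 0.0118
B 1225 mean [ 0.6377 -0.2321  0.0144] circle 0.6336 -0.2331 r 0.0331
tcp [ 0.6329 -0.234   0.2477] t 3.1 open 1.0
A 421 mean [ 0.4427 -0.2905  0.0087] circle 0.4503 -0.2885 r 0.0296
B 426 mean [ 0.4354 -0.2917  0.0179] circle 0.4537 -0.2869 r 0.0412
tcp [ 0.633  -0.2339  0.2476] t 3.15 open 1.001
A 348 mean [ 0.6411 -0.0745  0.0717] circle 0.6405 -0.0732 r 0.012
B 101 mean [ 0.644  -0.0802  0.0145] circle 0.6404 -0.0733 r 0.0149
```

brass_large's foot measures r 33 mm at (0.6337,-0.2331), as it should. Descending to grasp height now.

```bash
python3 -m handwheel '[[0.001,0.001,-0.03,0,0,0],[0.001,0.001,-0.06,0,0,0],[0.001,0.001,-0.09,0,0,0],[0.001,0.001,-0.12,0,0,0],[0.001,0.001,-0.15,0,0,0],[0.001,0.001,-0.175,0,0,0],[0.001,0.001,-0.19,0,0,0],[0.001,0.001,-0.19,0,0,0]]' && python3 -m handwheel '[[0,0,0,0,0,0],[0,0,0,0,0,0],[0,0,0,0,0,0],[0,0,0,0,0,0],[0,0,0,0,0,0],[0,0,0,0,0,0],[0,0,0,0,0,0],[0,0,0,0,0,0]]' -1 && python3 -m handwheel '[[0,0,0,0,0,0],[0,0,0,0,0,0],[0,0,0.01,0,0,0],[0,0,0.03,0,0,0],[0,0,0.06,0,0,0],[0,0,0.09,0,0,0],[0,0,0.12,0,0,0],[0,0,0.14,0,0,0]]'
```

```text
time_s: 3.87
position: [0.6316, -0.2312, 0.0532]
tcp_rot: [[0.967, 0.253, -0.007], [0.253, -0.967, 0.004], [-0.006, -0.006, -1.0]]
force: [-0.3, -0.2, -0.2]
opening: 1.001
grasp_force: 0.0
time_s: 4.53
position: [0.6342, -0.2327, 0.0579]
tcp_rot: [[0.967, 0.253, 0.0], [0.253, -0.967, -0.0], [0.0, 0.0, -1.0]]
force: [0.8, 0.1, -0.3]
opening: 0.48
grasp_force: 0.0
time_s: 5.2
position: [0.6344, -0.2327, 0.2002]
tcp_rot: [[0.967, 0.253, 0.002], [0.253, -0.967, -0.001], [0.001, 0.001, -1.0]]
force: [0.4, -0.1, -3.9]
opening: 0.265
grasp_force: 30.0
```

Holding (23 mm opening, −3.9 N). I'll carry it to a spot beside the large rest and look at the rest from there.

```bash
python3 -m handwheel '[[-0.007,0.013,0,0,0,0],[-0.02,0.038,0,0,0,0],[-0.034,0.064,0,0,0,0],[-0.048,0.09,0,0,0,0],[-0.062,0.117,0,0,0,0],[-0.076,0.144,0,0,0,0],[-0.09,0.17,0,0,0,0],[-0.104,0.197,0,0,0,0]]' && python3 -m handwheel '[[-0.014,0.027,0,0,0,0],[-0.028,0.054,0,0,0,0],[-0.042,0.08,0,0,0,0],[-0.056,0.107,0,0,0,0],[-0.07,0.134,0,0,0,0],[-0.084,0.16,0,0,0,0],[-0.097,0.185,0,0,0,0],[-0.11,0.206,0,0,0,0]]' && python3 -m handwheel '[[0,0,0,0,0,0],[0,0,0,0,0,0],[0,0,0,0,0,0],[0,0,0,0,0,0],[0,0,0,0,0,0],[0,0,0,0,0,0],[0,0,0,0,0,0],[0,0,0,0,0,0]]' && python3 wr.py rest .456 .284 pics/w2.png;python3 wr.py handle .458 .161
```

```text
time_s: 5.87
position: [0.5285, -0.0343, 0.1973]
tcp_rot: [[0.968, 0.253, -0.002], [0.253, -0.968, 0.001], [-0.002, -0.001, -1.0]]
force: [-0.0, 0.4, -4.2]
opening: 0.27
grasp_force: 30.0
time_s: 6.53
position: [0.4185, 0.1718, 0.1976]
tcp_rot: [[0.967, 0.253, -0.001], [0.253, -0.967, 0.0], [-0.001, -0.001, -1.0]]
force: [-0.4, -0.6, -4.0]
opening: 0.266
grasp_force: 30.0
time_s: 7.2
position: [0.4204, 0.1699, 0.1975]
tcp_rot: [[0.968, 0.252, -0.0], [0.252, -0.968, -0.0], [-0.0, 0.0, -1.0]]
force: [-0.5, -0.2, -4.9]
opening: 0.266
grasp_force: 29.9
tcp [0.4204 0.1699 0.1975] t 7.2 open 0.266
A 3603 mean [0.457  0.2837 0.0089] circle 0.4561 0.2834 r 0.0398
B 2293 mean [0.4585 0.2847 0.0183] circle 0.4558 0.2834 r 0.051
tcp [0.4204 0.17   0.1975] t 7.25 open 0.266
A 441 mean [0.4588 0.1638 0.0718] circle 0.4583 0.1633 r 0.0118
B 681 mean [0.4632 0.1667 0.0144] circle 0.4583 0.1634 r 0.0238
```

View pics/w2.png

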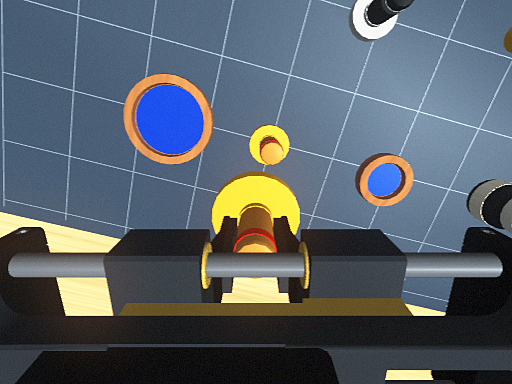

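The picture shows the large stamp upright in the jaws, the large rest at (168,118) with rim r 51 mm, brass_medium at (270,146), and rest_small at (385,181). I'll move over the large rest and start down.

```bash
python3 wr.py rest .453 .0115; python3 -m handwheel '[[0.004,0.013,0,0,0,0],[0.011,0.035,0,0,0,0],[0.018,0.058,0,0,0,0],[0.025,0.081,0,0,0,0],[0.032,0.101,0,0,0,0],[0.0355,0.1135,0,0,0,0],[0.0355,0.1135,0,0,0,0],[0.0355,0.1135,0,0,0,0]]' && python3 -m handwheel '[[0,0,-0.01,0,0,0],[0,0,-0.03,0,0,0],[0,0,-0.055,0,0,0],[0,0,-0.08,0,0,0],[0,0,-0.1,0,0,0],[0,0,-0.115,0,0,0],[0,0,-0.122,0,0,0],[0,0,-0.125,0,0,0]]'&& python3 -m handwheel '[[0,0,0,0,0,0],[0,0,0,0,0,0],[0,0,-0.001,0,0,0],[0,0,-0.002,0,0,0],[0,0,-0.003,0,0,0],[0,0,-0.004,0,0,0],[0,0,-0.005,0,0,0],[0,0,-0.006,0,0,0]]'
```

```text
tcp [0.4203 0.1701 0.1975] t 7.3 open 0.267
A 812 mean [0.4525 0.0113 0.0089] circle 0.4526 0.0123 r 0.0218
B 1166 mean [0.4534 0.0139 0.0181] circle 0.4529 0.013 r 0.0334
time_s: 8.02
position: [0.4552, 0.2839, 0.1972]
tcp_rot: [[0.967, 0.254, -0.001], [0.254, -0.967, -0.001], [-0.001, 0.001, -1.0]]
force: [-0.1, -0.8, -4.8]
opening: 0.27
grasp_force: 29.9
time_s: 8.68
position: [0.4545, 0.2826, 0.071]
tcp_rot: [[0.968, 0.252, -0.004], [0.252, -0.968, -0.001], [-0.004, 0.0, -1.0]]
force: [-0.6, -0.5, -4.8]
opening: 0.269
grasp_force: 29.9
time_s: 9.35
position: [0.4564, 0.2838, 0.0685]
tcp_rot: [[0.967, 0.253, 0.002], [0.253, -0.967, 0.0], [0.002, 0.0, -1.0]]
force: [-3.5, -2.6, 20.5]
opening: 0.267
grasp_force: 30.0
```

```bash
python3 -m handwheel '[[0,0,0.001,0,0,0],[0,0,0.001,0,0,0],[0,0,0.001,0,0,0],[0,0,0.001,0,0,0],[0,0,0.001,0,0,0],[0,0,0.001,0,0,0],[0,0,0.001,0,0,0],[0,0,0.001,0,0,0]]' && python3 -m handwheel '[[0,0,0,0,0,0],[0,0,0,0,0,0],[0,0,0,0,0,0],[0,0,0,0,0,0],[0,0,0,0,0,0],[0,0,0,0,0,0],[0,0,0,0,0,0],[0,0,0,0,0,0]]' 0.5&& python3 -m handwheel '[[0,0,0,0,0,0],[0,0,0.02,0,0,0],[0,0,0.05,0,0,0],[0,0,0.08,0,0,0],[0,0,0.11,0,0,0],[0,0,0.14,0,0,0],[0,0,0.16,0,0,0],[0,0,0.16,0,0,0]]' 1 && python3 wr.py handle .456 .2834 pics/w3.png
python3 - <<'E'
from wr import *
s,im,d,W=cloud();n=(np.hypot(W[...,0]-.456,W[...,1]-.2834)<.04)
for a,b in((.017,.030),(.07,.095)):
    q=W[n&(W[...,2]>a)&(W[...,2]<b)];print(len(q),np.median(q,0),cv2.minEnclosingCircle(q[:,:2].astype(np.float32)))
E
```

```text
time_s: 10.02
position: [0.4563, 0.2839, 0.0687]
tcp_rot: [[0.967, 0.253, 0.002], [0.253, -0.967, 0.0], [0.002, 0.0, -1.0]]
force: [-1.0, -2.5, 8.2]
opening: 0.267
grasp_force: 30.0
time_s: 10.68
position: [0.4556, 0.2839, 0.0674]
tcp_rot: [[0.967, 0.253, -0.0], [0.253, -0.967, -0.0], [-0.0, 0.0, -1.0]]
force: [0.6, -0.3, -0.7]
opening: 0.728
grasp_force: 0.0
time_s: 11.35
position: [0.4583, 0.2849, 0.2322]
tcp_rot: [[0.967, 0.253, 0.01], [0.253, -0.967, 0.004], [0.01, -0.001, -1.0]]
force: [0.7, -0.1, 0.6]
opening: 0.996
grasp_force: 0.0
tcp [0.4583 0.2849 0.2322] t 11.35 open 0.996
A 83 mean [0.4638 0.2873 0.0734] circle 0.4569 0.2845 r 0.0122
B 691 mean [0.4572 0.2825 0.0167] circle 0.456 0.2837 r 0.0509
1404 [0.4643 0.2884 0.0224] ((0.45674774050712585, 0.2844013273715973), 0.03293503448367119)
372 [0.4585 0.2849 0.0799] ((0.45696625113487244, 0.2845870852470398), 0.012161866761744022)
```

View pics/w3.png

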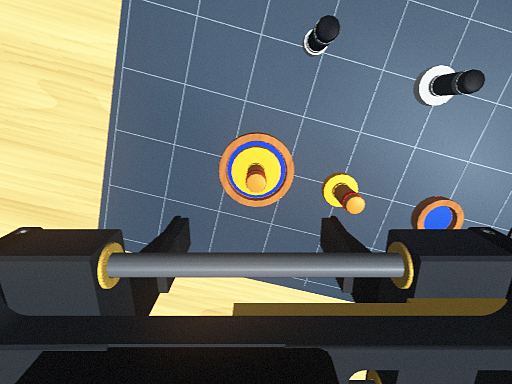

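The large stamp stands in its rest at (256,170): foot top at 22.4 mm, handle top at 80 mm, both as expected. brass_medium is next.

```bash
python3 -m handwheel '[[0.0005,-0.025,0,0,0,0],[0.001,-0.055,0,0,0,0],[0.002,-0.085,0,0,0,0],[0.002,-0.108,0,0,0,0],[0.002,-0.12,0,0,0,0],[0.002,-0.12,0,0,0,0],[0.002,-0.12,0,0,0,0],[0.002,-0.12,0,0,0,0]]' && python3 wr.py handle .4583 .1633 && python3 -m handwheel '[[0,0,-0.025,0,0,0],[0,0,-0.055,0,0,0],[0,0,-0.085,0,0,0],[0,0,-0.115,0,0,0],[0,0,-0.14,0,0,0],[0,0,-0.16,0,0,0],[0,0,-0.17,0,0,0],[0,0,-0.17,0,0,0]]' && python3 -m handwheel '[[0,0,0,0,0,0],[0,0,0,0,0,0],[0,0,0,0,0,0],[0,0,0,0,0,0],[0,0,0,0,0,0],[0,0,0,0,0,0],[0,0,0,0,0,0],[0,0,0,0,0,0]]' -1 && python3 -m handwheel '[[0,0,0,0,0,0],[0,0,0,0,0,0],[0,0,0,0,0,0],[0,0,0,0,0,0],[0,0,0,0,0,0],[0,0,0.01,0,0,0],[0,0,0.03,0,0,0],[0,0,0.05,0,0,0]]'&& python3 -m handwheel '[[0,0,0.03,0,0,0],[0,0,0.06,0,0,0],[0,0,0.085,0,0,0],[0,0,0.09,0,0,0],[0,0,0.09,0,0,0],[0,0,0.09,0,0,0],[0,0,0.09,0,0,0],[0,0,0.09,0,0,0]]'
```

```text
time_s: 12.12
position: [0.4572, 0.1643, 0.2267]
tcp_rot: [[0.967, 0.253, -0.002], [0.253, -0.967, 0.0], [-0.002, -0.001, -1.0]]
force: [0.7, -0.1, 0.8]
opening: 1.001
grasp_force: 0.0
tcp [0.4572 0.1643 0.2267] t 12.1167 open 1.001
A 332 mean [0.4593 0.1635 0.0717] circle 0.4584 0.1633 r 0.0118
B 531 mean [0.4648 0.1653 0.0144] circle 0.4583 0.1633 r 0.024
time_s: 12.83
position: [0.4563, 0.1645, 0.0554]
tcp_rot: [[0.967, 0.254, -0.005], [0.254, -0.967, -0.0], [-0.005, -0.001, -1.0]]
force: [-0.4, -1.2, 0.1]
opening: 0.999
grasp_force: 0.0
time_s: 13.5
position: [0.4577, 0.1638, 0.0578]
tcp_rot: [[0.968, 0.253, 0.0], [0.253, -0.968, 0.0], [0.0, 0.0, -1.0]]
force: [0.1, -0.6, -0.7]
opening: 0.481
grasp_force: 0.0
time_s: 14.17
position: [0.4566, 0.1638, 0.1078]
tcp_rot: [[0.967, 0.253, -0.003], [0.253, -0.967, -0.0], [-0.003, -0.001, -1.0]]
force: [-0.0, 0.9, -1.2]
opening: 0.272
grasp_force: 30.0
time_s: 14.83
position: [0.4564, 0.1637, 0.1959]
tcp_rot: [[0.967, 0.253, -0.004], [0.253, -0.967, -0.0], [-0.004, -0.001, -1.0]]
force: [-0.8, -0.1, -1.6]
opening: 0.265
grasp_force: 30.0
```

```bash
python3 -m handwheel '[[0,-0.012,0,0,0,0],[-0.003,-0.035,0,0,0,0],[-0.006,-0.062,0,0,0,0],[-0.009,-0.09,0,0,0,0],[-0.011,-0.118,0,0,0,0],[-0.013,-0.146,0,0,0,0],[-0.015,-0.174,0,0,0,0],[-0.017,-0.202,0,0,0,0]]' && python3 -m handwheel '[[-0.002,-0.028,0,0,0,0],[-0.004,-0.056,0,0,0,0],[-0.006,-0.084,0,0,0,0],[-0.008,-0.11,0,0,0,0],[-0.01,-0.131,0,0,0,0],[-0.012,-0.143,0,0,0,0],[-0.013,-0.143,0,0,0,0],[-0.013,-0.143,0,0,0,0]]' && python3 -m handwheel '[[0,0,0,0,0,0],[0,0,0,0,0,0],[0,0,0,0,0,0],[0,0,0,0,0,0],[0,0,0,0,0,0],[0,0,0,0,0,0],[0,0,0,0,0,0],[0,0,0,0,0,0]]' && python3 wr.py rest .455 -.287 pics/w4.png
```

```text
time_s: 15.5
position: [0.4397, -0.0392, 0.1963]
tcp_rot: [[0.967, 0.253, -0.003], [0.253, -0.967, 0.001], [-0.003, -0.002, -1.0]]
force: [-0.1, 0.4, -1.2]
opening: 0.266
grasp_force: 30.0
time_s: 16.17
position: [0.4268, -0.1805, 0.1967]
tcp_rot: [[0.968, 0.251, -0.002], [0.251, -0.968, 0.002], [-0.002, -0.003, -1.0]]
force: [-0.7, 0.4, -1.9]
opening: 0.271
grasp_force: 30.0
time_s: 16.83
position: [0.4277, -0.181, 0.1976]
tcp_rot: [[0.967, 0.253, 0.0], [0.253, -0.967, -0.0], [0.0, 0.0, -1.0]]
force: [-0.8, -0.8, -2.2]
opening: 0.264
grasp_force: 30.0
tcp [ 0.4277 -0.181   0.1976] t 16.8333 open 0.264
A 1785 mean [ 0.4566 -0.2874  0.0088] circle 0.456 -0.2875 r 0.0308
B 1568 mean [ 0.4578 -0.2857  0.0181] circle 0.4562 -0.286 r 0.042
```

View pics/w4.png

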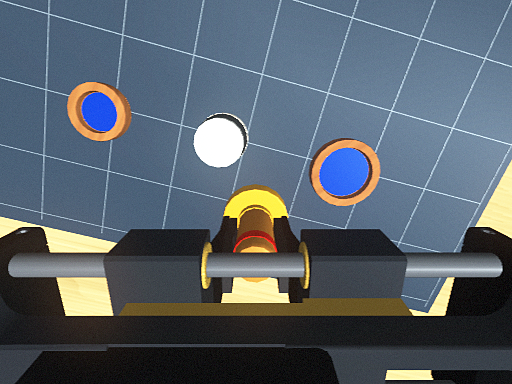

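The medium stamp hangs upright in the jaws, with the medium rest at (345,172), rim r 42 mm. The small rest is at (99,111) and the jar at (220,140).

```bash
python3 -m handwheel '[[0.004,-0.013,0,0,0,0],[0.01,-0.035,0,0,0,0],[0.016,-0.058,0,0,0,0],[0.021,-0.08,0,0,0,0],[0.026,-0.097,0,0,0,0],[0.028,-0.105,0,0,0,0],[0.028,-0.105,0,0,0,0],[0.028,-0.105,0,0,0,0]]' && python3 -m handwheel '[[0,0,-0.01,0,0,0],[0,0,-0.03,0,0,0],[0,0,-0.055,0,0,0],[0,0,-0.08,0,0,0],[0,0,-0.1,0,0,0],[0,0,-0.115,0,0,0],[0,0,-0.122,0,0,0],[0,0,-0.125,0,0,0]]'&& python3 -m handwheel '[[0,0,0,0,0,0],[0,0,0,0,0,0],[0,0,-0.001,0,0,0],[0,0,-0.002,0,0,0],[0,0,-0.003,0,0,0],[0,0,-0.004,0,0,0],[0,0,-0.005,0,0,0],[0,0,-0.006,0,0,0]]'
```

```text
time_s: 17.55
position: [0.4552, -0.2861, 0.1972]
tcp_rot: [[0.968, 0.252, -0.001], [0.252, -0.968, 0.001], [-0.001, -0.002, -1.0]]
force: [0.4, 1.1, -2.4]
opening: 0.266
grasp_force: 30.0
time_s: 18.22
position: [0.4547, -0.2844, 0.071]
tcp_rot: [[0.967, 0.254, -0.003], [0.254, -0.967, 0.003], [-0.002, -0.003, -1.0]]
force: [0.2, -0.2, -1.9]
opening: 0.267
grasp_force: 30.0
time_s: 18.88
position: [0.4557, -0.2862, 0.0666]
tcp_rot: [[0.967, 0.253, 0.0], [0.253, -0.967, -0.0], [0.0, 0.0, -1.0]]
force: [0.1, 0.3, -0.9]
opening: 0.268
grasp_force: 30.0
```

Barely touching yet; I'll go down 1 mm more, release and back off.

```bash
python3 -m handwheel '[[0,0,-0.0005,0,0,0],[0,0,-0.001,0,0,0],[0,0,-0.001,0,0,0],[0,0,-0.001,0,0,0],[0,0,-0.001,0,0,0],[0,0,-0.001,0,0,0],[0,0,-0.001,0,0,0],[0,0,-0.001,0,0,0]]' && python3 -m handwheel '[[0,0,0,0,0,0],[0,0,0,0,0,0],[0,0,0,0,0,0],[0,0,0,0,0,0],[0,0,0,0,0,0],[0,0,0,0,0,0],[0,0,0,0,0,0],[0,0,0,0,0,0]]' 0.5&& python3 -m handwheel '[[0,0,0,0,0,0],[0,0,0.02,0,0,0],[0,0,0.05,0,0,0],[0,0,0.08,0,0,0],[0,0,0.11,0,0,0],[0,0,0.14,0,0,0],[0,0,0.16,0,0,0],[0,0,0.16,0,0,0]]' 1
cat > chk.py <<'E'
from wr import *
s,im,d,W=cloud();x,y=map(float,sys.argv[1:3]);n=(np.hypot(W[...,0]-x,W[...,1]-y)<.03)
for a,b in((.0195,.030),(.07,.095)):
    q=W[n&(W[...,2]>a)&(W[...,2]<b)];print(len(q),np.median(q,0),cv2.minEnclosingCircle(q[:,:2].astype(np.float32)))
cv2.imwrite(sys.argv[3],im)
E
python3 chk.py .456 -.286 pics/w5.png
```

```text
time_s: 19.55
position: [0.4557, -0.2861, 0.0656]
tcp_rot: [[0.967, 0.253, -0.0], [0.253, -0.967, 0.0], [0.0, -0.0, -1.0]]
force: [0.0, 1.0, -2.4]
opening: 0.268
grasp_force: 30.0
time_s: 20.22
position: [0.4556, -0.2861, 0.0656]
tcp_rot: [[0.967, 0.253, -0.0], [0.253, -0.967, -0.0], [-0.0, 0.0, -1.0]]
force: [0.3, 0.1, 0.1]
opening: 0.728
grasp_force: 0.0
time_s: 20.88
position: [0.4577, -0.288, 0.2302]
tcp_rot: [[0.967, 0.253, 0.007], [0.253, -0.967, -0.007], [0.005, 0.008, -1.0]]
force: [-0.1, -0.6, 0.9]
opening: 0.998
grasp_force: 0.0
564 [ 0.4647 -0.2816  0.0224] ((0.45621415972709656, -0.2854609787464142), 0.023710889741778374)
367 [ 0.4575 -0.285   0.0798] ((0.4562605619430542, -0.2855342924594879), 0.012198375537991524)
```

View pics/w5.png

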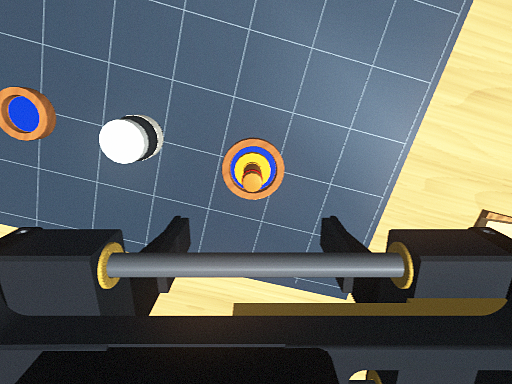

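The medium stamp is seated at (252,172): foot top at 22.4 mm, within 1 mm of centre. The small one is next.

```bash
python3 -m handwheel '[[0.02,0.023,0,0,0,0],[0.045,0.052,0,0,0,0],[0.07,0.081,0,0,0,0],[0.095,0.11,0,0,0,0],[0.12,0.139,0,0,0,0],[0.145,0.167,0,0,0,0],[0.168,0.194,0,0,0,0],[0.185,0.213,0,0,0,0]]' && python3 -m handwheel '[[0,0,0,0,0,0],[0,0,0,0,0,0],[0,0,0,0,0,0],[0,0,0,0,0,0],[0,0,0,0,0,0],[0,0,0,0,0,0],[0,0,0,0,0,0],[0,0,0,0,0,0]]' && python3 wr.py handle .64 -.0735
```

```text
time_s: 21.6
position: [0.6413, -0.0701, 0.2234]
tcp_rot: [[0.967, 0.255, -0.003], [0.255, -0.967, 0.002], [-0.002, -0.002, -1.0]]
force: [-0.6, -0.5, -0.4]
opening: 1.001
grasp_force: 0.0
time_s: 22.27
position: [0.6404, -0.0738, 0.2258]
tcp_rot: [[0.968, 0.252, 0.0], [0.252, -0.968, -0.0], [0.0, 0.0, -1.0]]
force: [1.6, -0.5, 1.0]
opening: 0.998
grasp_force: 0.0
tcp [ 0.6404 -0.0738  0.2258] t 22.2667 open 0.998
A 330 mean [ 0.6414 -0.0726  0.0718] circle 0.6405 -0.0727 r 0.0119
B 81 mean [ 0.648  -0.0715  0.0143] circle 0.641 -0.0728 r 0.0147
```

```bash
python3 -m handwheel '[[0,0.001,-0.025,0,0,0],[0,0.001,-0.055,0,0,0],[0,0.001,-0.085,0,0,0],[0,0.001,-0.115,0,0,0],[0,0.001,-0.14,0,0,0],[0,0.001,-0.16,0,0,0],[0,0.001,-0.168,0,0,0],[0,0.001,-0.168,0,0,0]]' && python3 -m handwheel '[[0,0,0,0,0,0],[0,0,0,0,0,0],[0,0,0,0,0,0],[0,0,0,0,0,0],[0,0,0,0,0,0],[0,0,0,0,0,0],[0,0,0,0,0,0],[0,0,0,0,0,0]]' -1 && python3 -m handwheel '[[0,0,0,0,0,0],[0,0,0,0,0,0],[0,0,0,0,0,0],[0,0,0,0,0,0],[0,0,0,0,0,0],[0,0,0.01,0,0,0],[0,0,0.03,0,0,0],[0,0,0.05,0,0,0]]'&& python3 -m handwheel '[[0,0,0.03,0,0,0],[0,0,0.06,0,0,0],[0,0,0.085,0,0,0],[0,0,0.09,0,0,0],[0,0,0.09,0,0,0],[0,0,0.09,0,0,0],[0,0,0.09,0,0,0],[0,0,0.09,0,0,0]]'
```

```text
time_s: 22.98
position: [0.6392, -0.0718, 0.0553]
tcp_rot: [[0.967, 0.253, -0.004], [0.253, -0.967, 0.001], [-0.004, -0.002, -1.0]]
force: [-0.6, -0.2, 0.6]
opening: 0.998
grasp_force: 0.0
time_s: 23.65
position: [0.6407, -0.0721, 0.0578]
tcp_rot: [[0.967, 0.253, 0.0], [0.253, -0.967, -0.0], [0.0, 0.0, -1.0]]
force: [-0.8, -0.4, 0.3]
opening: 0.476
grasp_force: 0.0
time_s: 24.32
position: [0.6397, -0.0718, 0.1075]
tcp_rot: [[0.967, 0.253, -0.003], [0.253, -0.967, 0.001], [-0.003, -0.002, -1.0]]
force: [-0.5, 0.4, -1.2]
opening: 0.266
grasp_force: 30.0
time_s: 24.98
position: [0.6393, -0.0717, 0.1952]
tcp_rot: [[0.967, 0.253, -0.005], [0.253, -0.967, 0.001], [-0.004, -0.002, -1.0]]
force: [0.9, 0.1, -1.6]
opening: 0.27
grasp_force: 30.0
```

Held. The small rest has been measured from two views at (0.4528,0.0126), agreeing within about 1.5 mm, so I'll go straight over it.

```bash
python3 -m handwheel '[[-0.012,0.005,0,0,0,0],[-0.036,0.016,0,0,0,0],[-0.066,0.03,0,0,0,0],[-0.098,0.044,0,0,0,0],[-0.13,0.059,0,0,0,0],[-0.16,0.073,0,0,0,0],[-0.18,0.082,0,0,0,0],[-0.188,0.085,0,0,0,0]]' && python3 -m handwheel '[[0,0,0,0,0,0],[0,0,0,0,0,0],[0,0,0,0,0,0],[0,0,0,0,0,0],[0,0,0,0,0,0],[0,0,0,0,0,0],[0,0,0,0,0,0],[0,0,0,0,0,0]]' && python3 -m handwheel '[[0,0,-0.01,0,0,0],[0,0,-0.03,0,0,0],[0,0,-0.055,0,0,0],[0,0,-0.08,0,0,0],[0,0,-0.1,0,0,0],[0,0,-0.115,0,0,0],[0,0,-0.122,0,0,0],[0,0,-0.125,0,0,0]]'&& python3 -m handwheel '[[0,0,0,0,0,0],[0,0,-0.001,0,0,0],[0,0,-0.002,0,0,0],[0,0,-0.003,0,0,0],[0,0,-0.004,0,0,0],[0,0,-0.005,0,0,0],[0,0,-0.006,0,0,0],[0,0,-0.007,0,0,0]]'&& python3 -m handwheel '[[0,0,0,0,0,0],[0,0,0,0,0,0],[0,0,0,0,0,0],[0,0,0,0,0,0],[0,0,0,0,0,0],[0,0,0,0,0,0],[0,0,0,0,0,0],[0,0,0,0,0,0]]'
```

```text
time_s: 25.65
position: [0.4475, 0.0148, 0.1962]
tcp_rot: [[0.967, 0.254, -0.008], [0.254, -0.967, 0.002], [-0.007, -0.004, -1.0]]
force: [0.8, 1.0, -1.5]
opening: 0.267
grasp_force: 30.0
time_s: 26.32
position: [0.4529, 0.0127, 0.1975]
tcp_rot: [[0.968, 0.253, 0.0], [0.253, -0.968, 0.0], [0.0, -0.0, -1.0]]
force: [0.4, -0.8, -1.0]
opening: 0.269
grasp_force: 30.0
time_s: 26.98
position: [0.4524, 0.0129, 0.0715]
tcp_rot: [[0.967, 0.253, -0.002], [0.253, -0.967, 0.0], [-0.002, -0.001, -1.0]]
force: [0.1, -0.1, -1.3]
opening: 0.27
grasp_force: 30.0
time_s: 27.65
position: [0.4528, 0.0129, 0.0656]
tcp_rot: [[0.967, 0.253, 0.0], [0.253, -0.967, -0.0], [0.0, 0.0, -1.0]]
force: [-0.0, 0.4, -1.6]
opening: 0.265
grasp_force: 30.0
time_s: 28.32
position: [0.4526, 0.0129, 0.0656]
tcp_rot: [[0.967, 0.253, -0.0], [0.253, -0.967, 0.0], [-0.0, -0.0, -1.0]]
force: [-0.6, 0.3, -0.8]
opening: 0.272
grasp_force: 30.0
```

At 65.6 mm, the same height at which the medium stamp was seated. Releasing and backing off.

```bash
python3 -m handwheel '[[0,0,0,0,0,0],[0,0,0,0,0,0],[0,0,0,0,0,0],[0,0,0,0,0,0],[0,0,0,0,0,0],[0,0,0,0,0,0],[0,0,0,0,0,0],[0,0,0,0,0,0]]' 0.5&& python3 -m handwheel '[[0,0,0,0,0,0],[0,0,0.02,0,0,0],[0,0,0.05,0,0,0],[0,0,0.08,0,0,0],[0,0,0.11,0,0,0],[0,0,0.14,0,0,0],[0,0,0.16,0,0,0],[0,0,0.16,0,0,0]]' 1 && python3 -m handwheel '[[0,0,0,0,0,0],[0,0,0,0,0,0],[0,0,0,0,0,0],[0,0,0,0,0,0],[0,0,0,0,0,0],[0,0,0,0,0,0],[0,0,0,0,0,0],[0,0,0,0,0,0]]' && python3 chk.py .453 .0126 pics/w6.png; python3 -c "
from h import *
cv2.imwrite('pics/scene1.png',cams.capture('scene')[0])"
```

```text
time_s: 28.98
position: [0.4527, 0.0129, 0.0656]
tcp_rot: [[0.967, 0.253, 0.0], [0.253, -0.967, 0.0], [0.0, -0.0, -1.0]]
force: [0.2, 0.1, -1.0]
opening: 0.728
grasp_force: 0.0
time_s: 29.65
position: [0.4551, 0.0125, 0.2295]
tcp_rot: [[0.967, 0.253, 0.009], [0.253, -0.967, -0.002], [0.008, 0.004, -1.0]]
force: [0.8, -0.5, 0.3]
opening: 0.999
grasp_force: 0.0
time_s: 30.32
position: [0.4526, 0.0129, 0.2252]
tcp_rot: [[0.967, 0.253, -0.001], [0.253, -0.967, 0.0], [-0.001, -0.0, -1.0]]
force: [0.1, -0.0, 0.4]
opening: 0.996
grasp_force: 0.0
146 [0.4618 0.0164 0.0222] ((0.45311063528060913, 0.012913081794977188), 0.02934367023408413)
380 [0.4538 0.0136 0.0799] ((0.45248377323150635, 0.013381876982748508), 0.012072840705513954)
```

View pics/scene1.png

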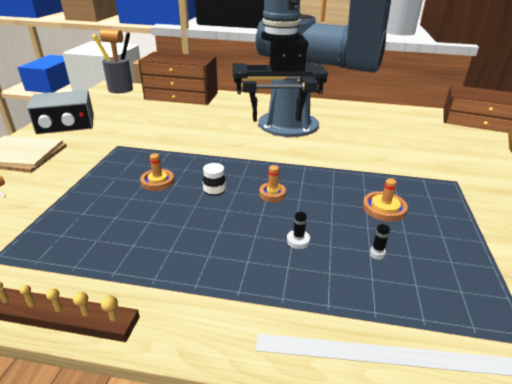

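All three brass stamps stand in their rests, at (156,172), (273,184) and (388,198). The steel stamps and the jar have not moved, and the gripper is clear.

```bash
python3 -c "
from rig import bot
print(bot.hand_in())"
```

```text
the job is handed in; nothing more can be done
None
```

The job is handed in (no verdict was shown): the large, medium and small brass stamps were placed in that order, each upright on its own rest's floor, and the steel stamps and jar were left where they stood.

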